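# Steer the reflected light spot into the ring mark

### The arm

A 6-joint arm with a two-finger parallel gripper is mounted at the origin on a cart in front of the work surface, level with it; the furniture and walls round the work are solid. World frame = base frame: x ahead of the robot, y to its left, z up, the work surface at z = 0. Lengths are in mm, angles in rad, forces in N, time in s.
With the tool pointing down it reaches from about 350 to 775 mm from the base axis. Payload 7.3 kg.
Tool frame: the origin (TCP) lies on the mounting face of the last link; the fingertips stand 178 mm ahead of it and the grasp point (between the pads) lies 159 mm ahead of it; z points along the fingers, y is the line along which they close (so a half turn about z gives the same grasp; the last joint's range is limited). The gripper opens to 92 mm and grips with 3 to 60 N. Pads are 19 mm wide; open, the fingers measure 130 mm over their backs; the gripper's body (75 mm by 190 mm) begins 47 mm behind the grasp point.
Start: joints at [-1.384, 0.342, 1.524, -0, 1.275, -0.146], TCP at [171.532, -496.19, 404.741] pointing down, gripper open.
Joint ranges: [-2.53, 2.53], [-0.77, 2.02], [0.04, 2.7], [-1, 4.14], [0.28, 2.66], [-3.11, 3.11]. Speed limits (rad/s): [2.57, 2.57, 3.14, 3.14, 3.14, 3.14].

### API

Orientations are given as [roll, pitch, yaw] about the fixed x, y, z axes, in that order (R = Rz(yaw) Ry(pitch) Rx(roll)).
In Python, from plant import bot, workorder, capture gives the robot as it stands (bot), with the cameras as plain functions and the job (workorder).
- The arm moves only by the tool shift_gripper, called after ">>>" as a command line: name --argument value ..., lists and objects as JSON in quotes. Schema: {"type":"object","properties":{"plan":{"type":"array","items":{"type":"number"},"minItems":5,"maxItems":25},"only":{"type":"string"},"quiet":{"type":"boolean"},"lines":{"type":"string"}},"required":["plan"],"additionalProperties":false}. plan is one flat list of numbers that holds 1 to 5 rows one after another, with no inner brackets; each row has 5 numbers: the finger opening in mm, then dx, dy, dz in parts of the range, where 1.0 means 300 mm, then a turn about the tool's z in shares of 2 pi rad (1.0 is 2 pi rad); each row is the pose to reach, as a shift and turn from the pose commanded when the call began, along the tool's axes at that moment; what a row does not reach only later rows make up. A row lasts 1/8 s, in which the tool goes at most 62.5 mm and 0.188 rad, less where a joint would pass 70% of its speed; a pose out of reach is approached as far as the arm can. The fingers move at their own pace and stop on an object; the grip force is fixed at half the most. Time passes only in rows, so rows that do not move let the fingers close. The tool returns the time, the measured TCP pose, the force, the opening and the grip force at its end. only (a regular expression) keeps the lines of the reply that match it, lines (a string "A,B") keeps lines A to B, and quiet returns only ok. No shift or turn number may pass 1 either way. Input that does not fit is refused with a message, and nothing moves.
- bot.get_obs(): the state, without advancing time (a new reading comes with each control period).
- capture(name): name is "side" or "top"; returns a dict with "color" (400x640x3 uint8, red, green, blue), "K" (3x3 intrinsics, pixels), "R" (3x3) and "t" (3): a world point X has camera coordinates R X + t. Camera axes: x right, y down, z forward; pixel columns grow to the right and rows downward; lengths in mm; the calibration is good to about 2 mm. A picture is of the moment at which its call begins. There is no depth.
- workorder.close_job(): hands the job in; it is judged then, once.
The state is a dict: "time": time; "joint_positions": joint angles; "dq": joint speeds; "tau": joint torques, N m; "tool_pos": TCP position; "tcp_rot": TCP orientation; "contact_force": force on the tool from outside, world axes, zero at the start; "moment": the same for the moment, N m; "grip_width": finger opening in mm; "finger_force": force on a finger pad.
Only numpy, scipy, OpenCV 4.12 (cv2) and the standard library are available. Lean on these libraries where they do the work, as an engineer would, in place of code of your own. Each camera call takes 0.05 s, during which the arm holds its last target. There are 200 camera calls.

### The job

The mirror on the breadboard throws a small bright spot of light onto the flat target plate beside it. Turn the two knurled knobs on top of the mirror mount, one after the other, until the whole spot lies inside the round ring mark (not the square, triangle or cross), then let go. Leave the hex key, the vials and the petri dish where they are.

Things in the scene. Friction and masses are not known exactly. Their poses are not given: they have to be found in the camera images.
- breadboard: Fixed dark board 150 (its x) x 310 (y) x 12 mm, origin: centre of underside. x points away from the robot, y to its left, yaw -0.12 to 0.25 rad. At its -y end an aluminium mirror mount, 122 mm long, flat top 109 mm up, mirror facing left; left of it a grey target plate 110 x 110 mm, centre at (-20, 80) mm, top 18 mm up; in the far left corner, at (52, 128) mm, a lamp on a post 90 mm high.
- left_knob_grip (a point): Middle of the left one of two equal upright knurled aluminium knobs on the mirror mount: round, 26 mm in diameter, 26 mm tall, vertical axis, underside 116 and top 142 mm above the bench; this point is on the axis at 130 mm. At (-20, -50) mm in the breadboard's frame, 82 mm from the other. Grip it from above at any finger yaw; the mount's top lies 3 mm below the knob.
- right_knob_grip (a point): The same point of the right knob, farther from the target plate, at (-20, -132) mm in the breadboard's frame; same size and heights, mount's top 4 mm below the knob. Behind the board, from world y = -0.12 m leftward, the tall incubator front stands at x = 0.618 m: come in from the robot's side.
- left_knob (a joint): Left knob's angle in rad, positive anticlockwise seen from above, stops at -1.7 and +1.7. It tilts the beam: the spot moves straight out from the left knob's axis (anticlockwise) or in towards it (clockwise), 25 mm per rad; at 0 it is 130 mm from that axis, seen from above. Turns lightly (0.04 N m), stays where left.
- right_knob (a joint): Right knob's angle in rad, positive anticlockwise seen from above, stops at -1.7 and +1.7. It swings the beam, and the head under the left knob, about the left knob's vertical axis by 0.22 rad per rad, the same way round as the knob: anticlockwise brings the spot towards the robot. At 0 the spot lies along the breadboard's +y from that axis. Turns lightly (0.05 N m), stays where left.
- spot (a point): Centre of the spot of light, a bright round spot 10 mm in diameter on the target plate. It is only light: it cannot be touched, and only the knobs move it.
- ring_mark: The target: a thin dark circle on the target plate, 26 mm inside and 30 mm outside diameter; origin at its centre, on the plate's surface. One of four dark marks (circle, square, triangle, plain cross), one near each corner of the plate in an order that changes, each about 25 mm from the plate's centre in x and in y.
- hex_key: Loose L-shaped black hex key, 28 x 87 x 4 mm, lying on the breadboard beyond the target plate; origin at the centre of its underside. Leave it there.
- vial_a: Loose small sample vial, 28 mm wide and 59 mm tall, on the bench to the left of the breadboard; origin at the centre of its underside. Leave it there.
- vial_b: A second such vial near it. Leave it there.
- petri_dish: Loose shut petri dish, 61 mm wide, 15 mm tall, on the bench to the left of the breadboard; origin at the centre of its underside. Leave it there.

How it is judged:
By the outcome, as a careful person would: the job done as asked, in the order asked, and still so for the second after the job is handed in, with the robot touching nothing.
It also fails if it takes over 48 s, if anything falls off the work surface, if the arm or the gripper's body presses on something with over 40 N, if the wrist force passes 120 N, or if a joint passes its speed limit or range.

## Working session

There is one attempt and no reset: what is moved stays moved. The work goes in short steps, Python scripts to look and compute and a tool call to move; the robot and the scene stay as the last step left them, time stands still between calls to the robot, and variables do not carry over. Pictures are saved under pics/ and viewed, at most 10 in all, crops included, and the job is handed in when it is done.

```bash
ls; mkdir -p pics
```

Run:
```python
from plant import bot, workorder, capture
import cv2
for n in("top","side"):
    c=capture(n); cv2.imwrite(f"pics/{n}0.png",c["color"][:,:,::-1]); print(n,c["K"].round(1).tolist(),c["R"].round(4).tolist(),c["t"].round(1).tolist())
o=bot.get_obs(); print(o["time"],o["tool_pos"],o["tcp_rot"],o["grip_width"])
```

```text
pics
plant.py
top [[366.3, 0.0, 317.8], [0.0, 366.3, 198.0], [0.0, 0.0, 1.0]] [[-0.0169, -0.9994, 0.0292], [-0.9878, 0.0122, -0.1555], [0.1551, -0.0315, -0.9874]] [-12.3, 522.3, 854.4]
side [[368.4, 0.0, 318.1], [0.0, 368.4, 198.8], [0.0, 0.0, 1.0]] [[-0.8994, -0.4371, 0.0115], [-0.2028, 0.3937, -0.8966], [0.3873, -0.8087, -0.4428]] [459.8, 180.1, 799.3]
0.1 [ 171.50896868 -496.07373376  404.11181491] [-3.14025941e+00 -1.94030837e-04  3.32813983e-01] 91.77974765593905
```

View pics/top0.png

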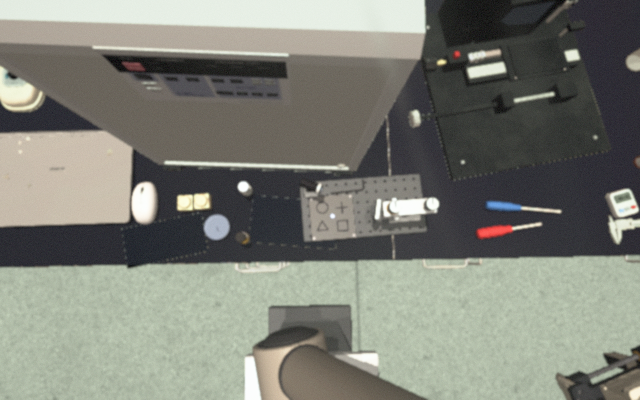

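View pics/side0.png

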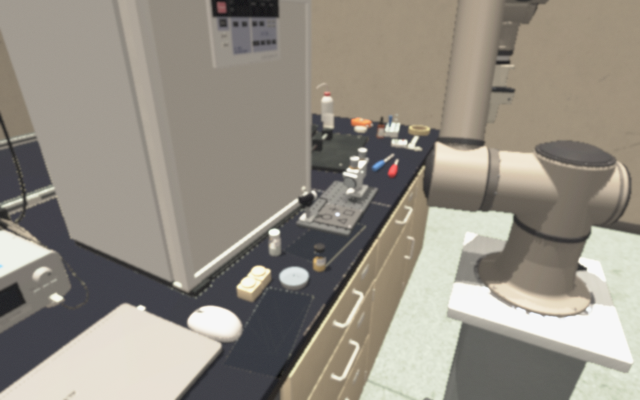

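The top view shows the ring at about (322,208), the cross at (341,208), the triangle at (322,226), the square at (343,225) and the spot near (333,216). The mount is at about (380–438, 206). I'll zoom in on this area.

Run:
```python
import cv2
a=cv2.imread("pics/top0.png")[165:255,290:450]
cv2.imwrite("pics/crop0.png",cv2.resize(a,None,fx=5,fy=5,interpolation=cv2.INTER_CUBIC))
```

```text
(no output)
```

View pics/crop0.png

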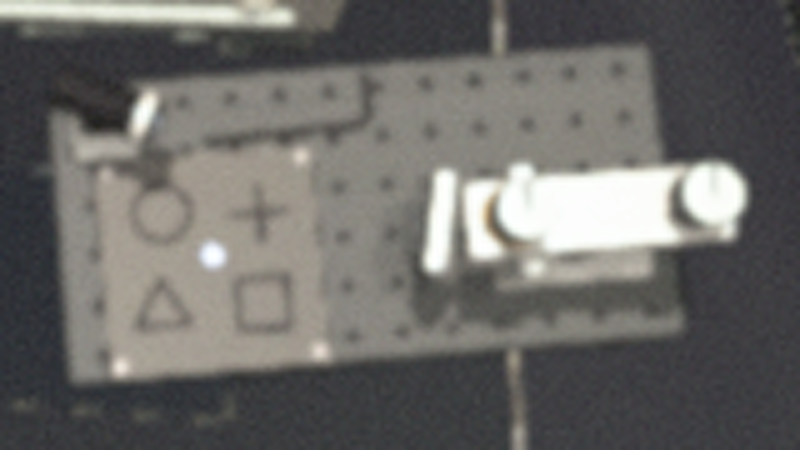

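In the crop, the ring centre is at (162,213), the spot at (212,255), and the knob tops at about (522,203) and (712,195). The board corners are at (647,45), (685,330) and (72,383). Next I fit the board pose.

Create h.py:
```python
from plant import bot, workorder, capture
import numpy as np
from scipy.optimize import least_squares
def proj(c,X):
    p=np.atleast_2d(X)@np.array(c["R"]).T+c["t"]; p=p@np.array(c["K"]).T; return p[:,:2]/p[:,2:]
def back(c,uv,z):
    d=c["R"].T@np.linalg.solve(c["K"],[*uv,1]); o=-c["R"].T@c["t"]; return (o+d*(z-o[2])/d[2])[:2]
def rot(a): return np.array([[np.cos(a),-np.sin(a)],[np.sin(a),np.cos(a)]])
```

Run:
```python
from h import *
c=capture("top")
im=lambda u,v:np.array([290+(u+.5)/5-.5,165+(v+.5)/5-.5])
L=[(75,-155,12),(-75,-155,12),(-75,155,12),(-20,-50,142),(-20,-132,142)]
P=[(647,45),(685,330),(72,383),(522,203),(712,195)]
W=np.array([im(*p) for p in P])
def X(p): return np.array([[*(rot(p[2])@l[:2]+p[:2]),l[2]] for l in L])
r=least_squares(lambda p:(proj(c,X(p))-W).ravel(),[500,-100,0.05]); b=r.x
print("board",b,"res",r.fun.round(2))
lk=rot(b[2])@[-20,-50]+b[:2]; rk=rot(b[2])@[-20,-132]+b[:2]; print("knobs",lk,rk)
print("direct", back(c,im(522,203),142),back(c,im(712,195),142))
# local frame coordinates of spot and ring
for n,q in(("ring",(162,213)),("spot",(212,255)),("tri",(163,310)),("sq",(263,303)),("cross",(259,212))):
    g=back(c,im(*q),18); l=rot(-b[2])@(g-b[:2]); d=l-[-20,-50]
    print(n,g.round(1),l.round(1),"left",(np.hypot(*d)-130)/25,"right",np.arctan2(-d[0],d[1])/.22)
o=bot.get_obs();print(o["tool_pos"],o["tcp_rot"])
```

```text
board [ 5.03722097e+02 -1.32565652e+02  6.51493544e-02] res [-0.01 -0.62 -0.19  0.6  -0.8   0.04  0.88  0.62  0.01 -0.69]
knobs [ 487.01968989 -183.76164412] [ 492.35815861 -265.58768369]
direct [ 488.39926411 -181.91440179] [ 490.84285637 -265.46985768]
ring [502.4 -30.7] [  5.3 101.8] left 0.9538906591028592 right -0.7498256535042346
spot [480.9 -55.2] [-17.7  78.7] left -0.05266364628236943 right -0.08061316353526018
tri [453.9 -30.3] [-43.1 105.3] left 1.081206074634447 right 0.6707314950947693
sq [456.6 -80. ] [-43.6  55.5] left -0.8768342566962309 right 0.9998761683612103
cross [502.2 -79.3] [ 2.  53.3] left -0.9768322897857297 right -0.9528544370425287
[ 171.52319389 -496.10106837  404.21888107] [-3.14049013e+00 -1.54072662e-04  3.32835181e-01]
```

The manual's scale: shifts go in shares of 300 mm and turns go in shares of 2 pi rad. Converting my numbers, 300 mm is 1, 240 mm is 0.8.

>>> shift_gripper --plan '[50, 0.2, -0.06, 0, 0, 50, 0.4, -0.12, 0, 0, 50, 0.6, -0.18, 0, 0, 50, 0.8, -0.24, 0, 0, 50, 1, -0.3, 0, 0]'

```text
time: 0.78
tool_pos: [426.5, -312.1, 404.7]
tcp_rot: [3.141, 0.0, 0.333]
contact_force: [0.4, -1.2, 1.0]
grip_width: 50.8
finger_force: 0.0
```

Run:
```python
from plant import bot, workorder, capture
import numpy as np
o=bot.get_obs();p=o["tool_pos"];y=o["tcp_rot"][2];d=np.array([491.8,-265.5])-p[:2];c,s=np.cos(y),np.sin(y)
print(o["time"],p,o["tcp_rot"],o["grip_width"],o["joint_positions"].round(2) if hasattr(o["joint_positions"],"round") else "","need",c*d[0]+s*d[1],s*d[0]-c*d[1],p[2]-296)
```

```text
0.775 [ 426.49023611 -312.11543745  404.65043066] [3.14146606e+00 1.20700429e-04 3.32631028e-01] 50.77366357273865 [-0.78  0.35  1.51 -0.    1.28  0.46] need 76.95129130226555 -22.73462193938832 108.65043066498362
```

Converted, 78 mm is 0.26, 60 mm is 0.2.

>>> shift_gripper --plan '[50, 0.1333, -0.04, 0, 0, 50, 0.26, -0.0767, 0, 0, 50, 0.26, -0.0767, 0.1, 0, 50, 0.26, -0.0767, 0.2, 0, 50, 0.26, -0.0767, 0.2, 0]'

```text
time: 1.4
tool_pos: [490.9, -265.8, 342.5]
tcp_rot: [-3.137, 0.003, 0.333]
contact_force: [0.5, -0.1, 0.7]
grip_width: 49.6
finger_force: 0.0
```

Run:
```python
from h import *
import cv2
for n,(x0,y0,w,h) in {"top":(290,165,160,90),"side":(290,120,140,120)}.items():
    c=capture(n); cv2.imwrite(f"pics/{n}1.png",cv2.resize(c["color"][y0:y0+h,x0:x0+w,::-1],None,fx=5,fy=5,interpolation=cv2.INTER_CUBIC))
c=capture("side"); print((proj(c,[[491.8,-265.5,142],[487.5,-183,142]])-[290,120])*5)
o=bot.get_obs();print(o["tool_pos"],o["tcp_rot"])
```

```text
[[358.61785663 149.71884017]
 [317.26923879 191.39165746]]
[ 491.54583882 -266.66222775  345.94585149] [ 3.13999883e+00 -1.08312560e-03  3.32542590e-01]
```

View pics/side1.png

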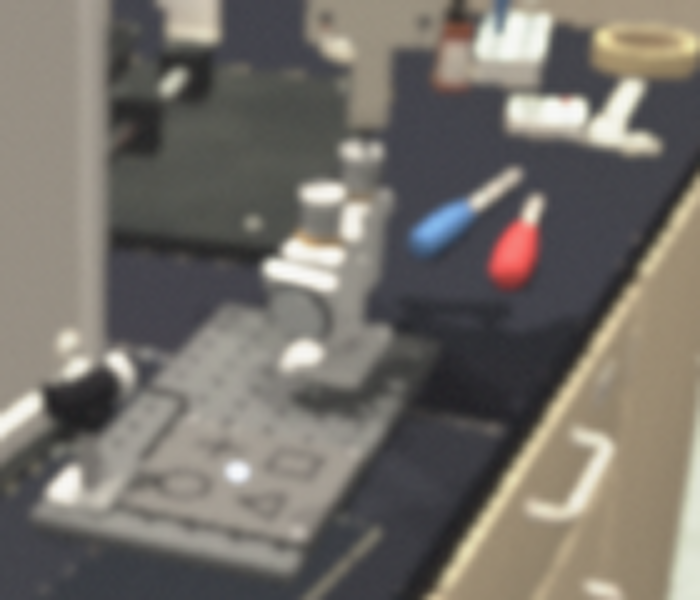

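The side view shows the knob tops at about (361,150) and (321,188) in the crop, within 1 px of the predictions. The finger is above the right knob, so I descend and close.

Converted, 48 mm is 0.16, 25 mm is 0.0833.

>>> shift_gripper --plan '[50, 0, 0, 0.0833, 0, 50, 0, 0, 0.16, 0, 50, 0, 0, 0.16, 0, 15, 0, 0, 0.16, 0, 15, 0, 0, 0.16, 0]'

```text
time: 2.17
tool_pos: [491.6, -266.6, 298.2]
tcp_rot: [3.139, -0.001, 0.333]
contact_force: [0.6, -0.2, -0.6]
grip_width: 34.8
finger_force: 0.0
```

>>> shift_gripper --plan '[15, 0, 0, 0, 0, 15, 0, 0, 0, 0]'

```text
time: 2.42
tool_pos: [491.6, -267.0, 297.8]
tcp_rot: [3.138, -0.001, 0.333]
contact_force: [0.1, -3.5, 3.6]
grip_width: 25.4
finger_force: 30.0
```

Converted, 0.67 rad is 0.1066.

>>> shift_gripper --plan '[15, 0, 0, 0, 0.0271, 15, 0, 0, 0, 0.0541, 15, 0, 0, 0, 0.0812, 15, 0, 0, 0, 0.1066, 15, 0, 0, 0, 0.1066]'

```text
time: 3.05
tool_pos: [491.6, -266.7, 297.7]
tcp_rot: [3.141, -0.003, -0.336]
contact_force: [0.2, -2.5, 5.4]
grip_width: 24.8
finger_force: 30.0
```

```bash
python3 - <<'E'
from h import *
import cv2
c=capture("top"); cv2.imwrite("pics/top2.png",cv2.resize(c["color"][165:255,290:450,::-1],None,fx=5,fy=5,interpolation=cv2.INTER_CUBIC))
o=bot.get_obs();print(o["tool_pos"],o["tcp_rot"],o["moment"])
E
```

```text
[ 491.62830547 -266.72782457  297.73290071] [ 3.14058339e+00 -2.59375497e-03 -3.34097694e-01] [-0.37320252 -0.09054955 -0.04473535]
```

View pics/top2.png

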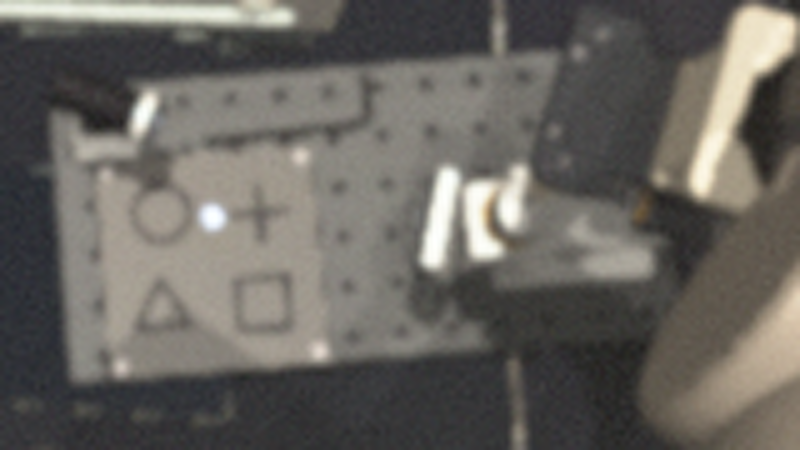

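The spot is now at (211,217) and the ring at (162,213). I'll check that the line from the left knob's axis goes through the ring.

Run:
```python
from h import *
c=capture("top"); im=lambda u,v:np.array([290+(u+.5)/5-.5,165+(v+.5)/5-.5])
k=np.array([487.5,-183]);s=back(c,im(211,217),18)-k;r=back(c,im(162,213),18)-k
a=lambda v:np.arctan2(v[1],v[0])
print(s,r,"ang diff/.22",(a(r)-a(s))/.22,"left",(np.hypot(*r)-np.hypot(*s))/25)
```

```text
[ 12.51366342 127.84010107] [ 14.85005339 152.31990721] ang diff/.22 0.0017683204746811074 left 0.983639488199384
```

Converted, -50 mm is -0.1667, -25 mm is -0.0833.

>>> shift_gripper --plan '[50, 0, 0, 0, 0, 50, 0, 0, 0, 0, 50, 0, 0, 0, 0, 50, 0, 0, -0.0833, 0, 50, 0, 0, -0.1667, 0]'

```text
time: 3.78
tool_pos: [491.2, -266.2, 346.8]
tcp_rot: [-3.141, 0.002, -0.336]
contact_force: [-0.4, 0.8, 0.4]
grip_width: 49.7
finger_force: 0.0
```

>>> shift_gripper --plan '[50, 0, 0, 0, 0, 50, -0.0533, -0.13, 0, 0, 50, -0.1033, -0.2567, 0, 0, 50, -0.1033, -0.2567, 0, 0, 50, -0.1033, -0.2567, 0, 0]'

```text
time: 4.4
tool_pos: [487.6, -183.6, 346.1]
tcp_rot: [3.141, 0.001, -0.337]
contact_force: [0.9, 0.1, -0.3]
grip_width: 49.9
finger_force: 0.0
```

Run:
```python
from h import *
import cv2
c=capture("side"); cv2.imwrite("pics/side3.png",cv2.resize(c["color"][120:240,290:430,::-1],None,fx=5,fy=5,interpolation=cv2.INTER_CUBIC))
o=bot.get_obs();print(o["tool_pos"],o["tcp_rot"])
```

```text
[ 487.58465272 -183.9925939   346.15837679] [ 3.14134626e+00  4.49082338e-04 -3.37376641e-01]
```

View pics/side3.png

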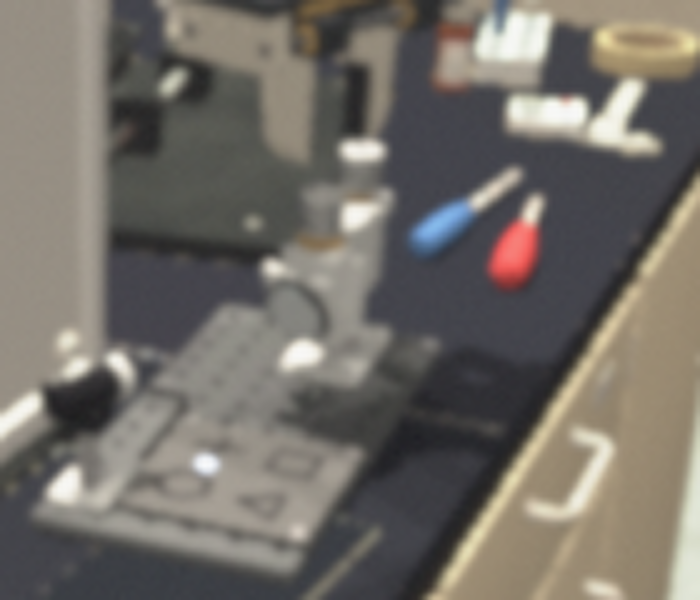

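The spot stayed put after release, at (206,464). The fingers straddle the left knob at (321,188), so I descend and close on it.

Converted, 49 mm is 0.1633, 25 mm is 0.0833.

>>> shift_gripper --plan '[50, 0, 0, 0.0833, 0, 50, 0, 0, 0.1633, 0, 50, 0, 0, 0.1633, 0, 15, 0, 0, 0.1633, 0, 15, 0, 0, 0.1633, 0]'

```text
time: 5.08
tool_pos: [487.8, -183.8, 298.7]
tcp_rot: [3.141, -0.002, -0.338]
contact_force: [-1.0, 0.1, 0.4]
grip_width: 34.5
finger_force: 0.0
```

>>> shift_gripper --plan '[15, 0, 0, 0, 0, 15, 0, 0, 0, 0, 15, 0, 0, 0, -0.0255, 15, 0, 0, 0, -0.0509, 15, 0, 0, 0, -0.0764]'

```text
time: 5.7
tool_pos: [487.4, -184.6, 298.6]
tcp_rot: [3.138, -0.0, 0.148]
contact_force: [-3.3, -6.6, 2.4]
grip_width: 25.0
finger_force: 30.0
```

>>> shift_gripper --plan '[15, 0, 0, 0, -0.0271, 15, 0, 0, 0, -0.0541, 15, 0, 0, 0, -0.0796, 15, 0, 0, 0, -0.0796, 15, 0, 0, 0, -0.0796]'

```text
time: 6.32
tool_pos: [487.4, -184.6, 298.6]
tcp_rot: [3.138, 0.001, 0.643]
contact_force: [-2.5, -6.9, 2.3]
grip_width: 25.4
finger_force: 30.0
```

```bash
python3 - <<'E'
from h import *
import cv2
c=capture("top"); cv2.imwrite("pics/top4.png",cv2.resize(c["color"][165:255,290:450,::-1],None,fx=5,fy=5,interpolation=cv2.INTER_CUBIC))
E
```

```text
(no output)
```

View pics/top4.png

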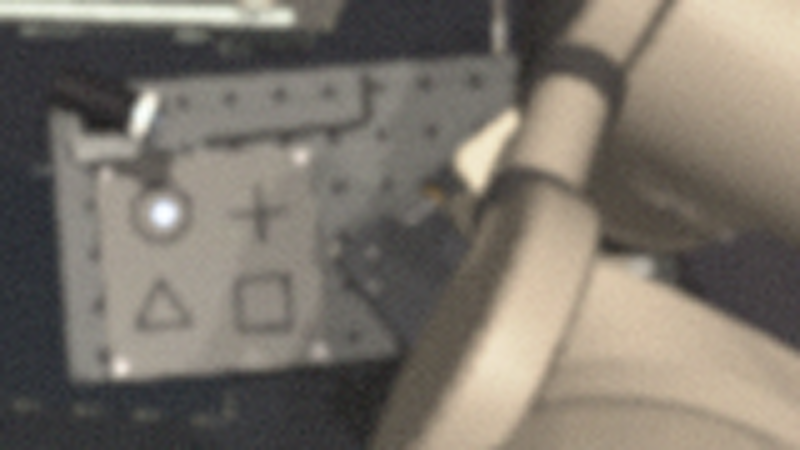

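The spot is centred in the ring at (162,214). I release and back off straight up.

Converted, -60 mm is -0.2, -25 mm is -0.0833.

>>> shift_gripper --plan '[50, 0, 0, 0, 0, 50, 0, 0, 0, 0, 50, 0, 0, 0, 0, 50, 0, 0, -0.0833, 0, 50, 0, 0, -0.2, 0]'

```text
time: 7.0
tool_pos: [487.4, -183.1, 357.6]
tcp_rot: [-3.139, 0.001, 0.643]
contact_force: [0.6, 0.3, -0.4]
grip_width: 49.7
finger_force: 0.0
```

>>> shift_gripper --plan '[50, 0, 0, -0.1333, 0, 50, 0, 0, -0.1333, 0, 50, 0, 0, -0.1333, 0, 50, 0, 0, -0.1333, 0]'

```text
time: 7.5
tool_pos: [487.3, -183.2, 396.4]
tcp_rot: [-3.139, 0.001, 0.643]
contact_force: [0.1, 0.5, -0.2]
grip_width: 50.1
finger_force: 0.0
```

Run:
```python
from h import *
import cv2
c=capture("top"); cv2.imwrite("pics/top5.png",cv2.resize(c["color"][165:255,290:450,::-1],None,fx=5,fy=5,interpolation=cv2.INTER_CUBIC))
```

```text
(no output)
```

View pics/top5.png

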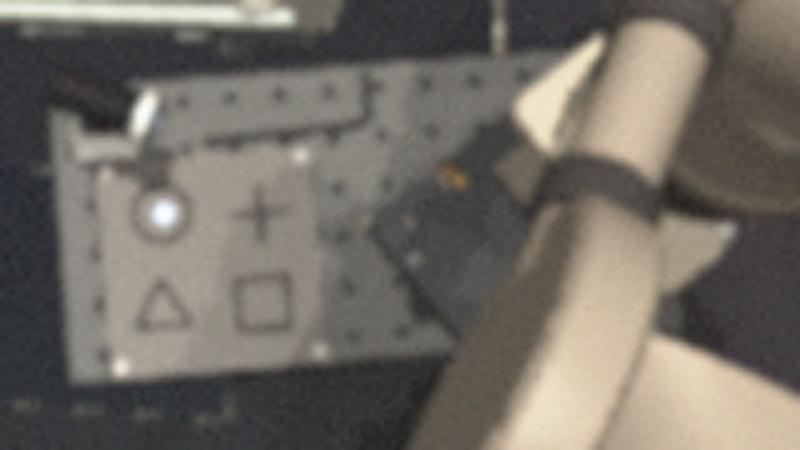

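The spot is still centred in the ring at (162,214), the hex key hasn't moved, and the robot is clear of everything.

```bash
python3 -c "
from plant import bot, workorder, capture
print(workorder.close_job())"
```

```text
the job is handed in; nothing more can be done
None
```

The job is handed in: the light spot sits centred inside the round ring, both knobs are released, the arm is clear and touching nothing, and it took about 7.5 s of the 48 s allowed.

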